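# Close the jars and the tin in the dental lab

### The arm

A 7-joint arm with a two-finger parallel gripper is mounted at the origin on the work surface. World frame = base frame: x ahead of the robot, y to its left, z up, the work surface at z = 0. Lengths are in mm, angles in rad, forces in N, time in s.
With the tool pointing down it reaches from about 400 to 925 mm from the base axis. Payload 5.6 kg.
Tool frame: the origin (TCP) lies at the very end of the fingers, on their centre line; the grasp point (between the pads) lies 19 mm behind it (robot.grip_point_offset is the distance from the TCP to the grasp point, in mm); z points along the fingers, y is the direction in which the jaws open and shut (so a half turn about z gives the same grasp; the last joint's range is limited). The gripper opens to 85 mm and grips with 20 to 120 N. Pads are 22 mm wide; open, the fingers measure 114 mm over their backs; the gripper's body (76 mm by 85 mm) begins 54 mm behind the grasp point. The pads swing forward as they close: fully open they stand 13 mm farther back than shut.
Start: joints at [-1.328, 0.468, -0.012, 1.603, 0.006, 1.071, -0.056], TCP at [183.292, 623.628, 231.29] pointing down, gripper open.
Joint ranges: [-2.53, 2.53], [-0.31, 2.02], [-1.57, 1.55], [0.28, 2.44], [-1.29, 4.43], [0.15, 1.84], [-2.92, 2.92]. Speed limits (rad/s): [2.57, 2.57, 3.14, 3.14, 3.14, 3.14, 3.14].

### API

Orientations are given as [roll, pitch, yaw] about the fixed x, y, z axes, in that order (R = Rz(yaw) Ry(pitch) Rx(roll)).
In Python, from bench import robot, vision, order gives the robot as it stands.
- The arm moves only by the tool step_arm, never from a script. Its argument "motion" is a list of rows, each an object of numbers: "x", "y", "z": the shift along the tool's x, y, z scaled (see below); "wx", "wy", "wz": the turn, a rotation vector about the tool's x, y, z scaled (see below); "hand": the opening, from 0 (shut) to 1 (fully open). A call has 1 to 12 rows; each row is the pose to reach, as a shift and turn from the pose measured when the call began, along the tool's axes at that moment; what a row does not reach only later rows make up. The controller multiplies each number of a shift by 0.4 m and each number of a turn by 45 degrees. A row lasts 1/12 s, in which the tool goes at most 41.7 mm and 7.16 degrees, less where a joint would pass 70% of its speed; a pose out of reach is approached as far as the arm can. A call with a number of a shift or a turn outside -1 to 1 is refused whole. A call with a gripper value outside its range is refused whole. The fingers move at their own pace and stop on an object; "newtons" is the grip in N (left out, the last holds). Time passes only in rows, so rows that repeat a pose let the fingers close. It gives the time, the measured TCP pose, the force and the opening at its end, in the units of the state.
- robot.state(): the state, without advancing time (a new reading comes with each control period).
- vision.capture(name): name is "scene" or "top"; returns a dict with "pixels" (384x512x3 uint8, red, green, blue), "vfov" (degrees; the focal length in pixels is half the picture's height over the tangent of half this angle, whatever the lens; pixels are square), "cx", "cy" (the principal point, pixels), "k1" (the pictures are not rectified: a ray, as slopes to the right and down, at radius r is drawn at 1 + k1 r^2 times it, then the intrinsics apply), "world_to_cam" (4x4, takes a point from world to camera coordinates). Camera axes: x right, y down, z forward; pixel columns grow to the right and rows downward; lengths in mm; the calibration is good to about 2 mm. A picture is of the moment at which its call begins. There is no depth.
- order.sign_off(): hands the job in, once; it reports no verdict.
The state is a dict: "clock": time; "qpos": joint angles; "qd": joint speeds; "tau": joint torques, N m; "tool_pos": TCP position; "tcp_rot": TCP orientation; "ft_force": force on the tool from outside, world axes, zero at the start; "wrist_torque": the same for the moment, N m; "grip_width": finger opening in mm.
Only numpy, scipy, OpenCV 4.12 (cv2) and the standard library are available. Lean on these libraries where they do the work, as an engineer would, in place of code of your own. Each camera call takes 0.05 s, during which the arm holds its last target. There are 200 camera calls.

### The job

Close up the containers on the dental lab bench: lift the plaster cast off the jar it stands on and set it upright, wholly on the cork pad, and press the lid of every jar on the tray down until it is fully home. For the tin, slide the carriage in under the press until it stops, drive the tin's lid fully home by swinging the lever down to its stop, and let the lever return; do not press the tin's lid by hand. Leave everything else on the bench where it is.

Things in the scene. Friction and masses are not known exactly. Their poses are not given: they have to be found in the camera images.
- jar_a: amber jar, body 60 mm across and 41 mm tall with a narrower 48 mm neck above it, fixed to the tray; origin at the centre of its underside (8 mm above the table), z up. It carries a flat white round lid 62 mm across and 14 mm thick. The jars' places on the tray vary. This is the jar that the plaster cast stands on
- jar_b: amber jar, body 60 mm across and 41 mm tall with a narrower 48 mm neck above it, fixed to the tray; origin at the centre of its underside (8 mm above the table), z up. It carries a flat white round lid 62 mm across and 14 mm thick. The jars' places on the tray vary. Its lid stands 5 to 8 mm proud
- jar_c: amber jar, body 60 mm across and 41 mm tall with a narrower 48 mm neck above it, fixed to the tray; origin at the centre of its underside (8 mm above the table), z up. It carries a flat white round lid 62 mm across and 14 mm thick. The jars' places on the tray vary. Its lid is already home; pressing it again does no harm
- lid_a (a joint): how far the white lid of jar_a has gone down, m: 0 = 8 mm proud (lid top 63 mm above the jar's underside, a gap over the shoulder), 0.008 = fully home on the shoulder (lid top 55 mm above the underside). Slides straight down against about 7 N of friction; stays where left. Starts at 0.
- lid_b (a joint): how far the white lid of jar_b has gone down, m: 0 = 8 mm proud (lid top 63 mm above the jar's underside, a gap over the shoulder), 0.008 = fully home on the shoulder (lid top 55 mm above the underside). Slides straight down against about 7 N of friction; stays where left. Starts at 0 to 0.003.
- lid_c (a joint): how far the white lid of jar_c has gone down, m: 0 = 8 mm proud (lid top 63 mm above the jar's underside, a gap over the shoulder), 0.008 = fully home on the shoulder (lid top 55 mm above the underside). Slides straight down against about 7 N of friction; stays where left. Starts home, at 0.008.
- cast: plaster dental cast with a row of white teeth on top, 54 mm (its x) by 42 mm (its y), straight-sided base 22 mm high, 29 mm high with the teeth, about 0.11 kg; origin at the centre of its underside, z up. It starts loose on the lid of jar_a, at any yaw
- pad: square cork pad lying on the table at the far middle of the bench, 120 x 120 x 4 mm, fixed; origin at the centre of its underside, on the table
- press: grey hand lever press, fixed, on the left or right half of the bench (jar tray on the other). Origin on the table under the ram axis, front (-x) towards the robot, z up. Base 240 (x) x 140 (y) x 20 mm. Head 90 mm wide, x -45 to +115 mm, z 150 to 270 mm; column behind the ram. The ram's 44 mm foot hangs at z 117 mm and comes down 39 mm per rad of lever
- carriage (a joint): position of the press's carriage along the press's +x, m: starts at 0 to 0.015 (pulled out towards the robot); 0.055 = in against its stop, the tin exactly under the ram. Friction about 2.5 N; stays where it is left. It carries a fixed round steel tin 68 mm across
- carriage_tab (a point): the point to push: middle of the front face (towards -x of the press) of the upright tab at the carriage's front, 62 mm above the table and 138 mm in front of the tin's axis. The tab is 60 mm wide (y of the press), 8 mm thick, 22 to 80 mm above the table
- tin_lid (a joint): how far the steel lid on the tin has gone down, m: starts at 0 (8 mm proud, lid top 93 mm above the table), 0.008 = fully home (lid top 85 mm above the table). Friction about 12 N; it stays where it is left. Lid 72 mm across. To be driven down by the press's ram
- tin_lid_top (a point): centre of the top face of the tin's lid
- lever (a joint): press lever angle, rad: 0 = at rest, arm rising 25 degrees above level towards the robot; grows as the grip is pushed down, end stop 0.87; with the tin under the ram it stops at about 0.82, the tin's lid then being home. Sprung: about 3 N at the grip to start, 6 N near the stop, 3 N more while the lid moves; returns to 0 by itself when let go
- lever_grip (a point): centre of the black cross-bar grip at the lever's end, 22 mm thick and 55 mm long (along y of the press); it travels on an arc of 170 mm radius about lever_pivot, at rest about 307 mm, at the stop about 168 mm above the table
- lever_pivot (a point): point on the lever's hinge axis (parallel to y of the press) level with the middle of the grip, 235 mm above the table, 125 mm to the -y side of the ram axis
- dropper: white dropper bottle 28 mm across, 100 mm tall, standing on the jar tray; leave it alone; origin at its underside
- vial: amber vial 28 mm across, 100 mm tall, standing on the jar tray; leave it alone; origin at its underside
- dish: white dish 46 mm across, 20 mm tall, on the jar tray between jars; leave it alone; origin at its underside
- blank: white disc 98 mm across, 18 mm thick, flat on the table between tray and press, on the robot's side of the pad; leave it alone; origin at its underside
- beaker: grey beaker 72 mm across, 90 mm tall, at the right side; leave it alone; origin at its underside
- wrench: steel wrench lying flat at the left side; leave it alone
- powder_jar: white jar 80 mm across, 110 mm tall, at the left side; leave it alone; origin at its underside
There are look-alikes about, which are no part of the job. What is shaped like the cast but orange or yellow is not meant. Of the things that look like the pad, take the one that is farthest from the robot's base at the start.

How it is judged (in metres and radians):
On the way, in this order (a step that is already met when the one before it is completed fails the run):
1. the carriage is in under the press and the lever is on its way down, the tin's lid still proud (not pressed by hand) (value of joint carriage above 0.051 m and value of joint lever above 0.35 rad and value of joint tin_lid below 0.004 m), for 0.02 s.
2. the lever is swung to its stop with the tin under the ram (value of joint lever above 0.78 rad and value of joint carriage above 0.051 m), for 0.05 s.
At the end, for the whole second after the job is handed in: The three jar lids and the tin's lid are within 1.5 mm of fully home, the carriage is within 4 mm of its inner stop, the lever is back within 0.08 rad of rest, and the cast stands upright and still on the cork pad with its centre within 40 mm of the pad's centre along each side of the pad (value of joint each of lid_a, lid_b, lid_c, tin_lid above 0.0065 m and value of joint carriage above 0.051 m and value of joint lever below 0.08 rad and x of cast in the frame of pad between -0.04 and 0.04 m and y of cast in the frame of pad between -0.04 and 0.04 m and height (world z) of cast below 0.01 m and angle between cast's own z axis and vertical below 0.12 rad and linear speed of cast below 0.02 m/s); the robot touches nothing.
It fails at once if one of the things to be left alone is pushed more than 25 mm (distance of any of dropper, vial, dish, blank, beaker, wrench, powder_jar from where it was at the start of the episode above 0.025 m).
It fails at once if one of them is knocked over (angle between any of dropper, vial, dish, blank, beaker, powder_jar's own z axis and vertical above 0.6 rad).
It fails at once if the cast is tipped over (angle between cast's own z axis and vertical above 0.6 rad).
It fails at once if the lid of the cast's jar is pressed down through the cast (value of joint lid_a above 0.0045 m and horizontal distance between cast and jar_a below 0.03 m).
It also fails if it takes over 72 s, if anything falls off the work surface, if the arm or the gripper's body presses on something with over 40 N, if the wrist force passes 120 N, or if a joint passes its speed limit or range.

## Working session

There is one attempt and no reset: what is moved stays moved. The work goes in short steps, Python scripts to look and compute and a tool call to move; the robot and the scene stay as the last step left them, time stands still between calls to the robot, and variables do not carry over. Pictures are saved under pics/ and viewed, about 8 in all and at most 12, crops included, and the job is handed in when it is done.

Besides the shell and the picture viewer there is one more tool, called after "Request:" by a JSON object that holds its "method" and its "body". step_arm: Moves the arm, as the interface text tells. Its arguments: {"type":"object","properties":{"motion":{"type":"array","items":{"type":"object","properties":{"x":{"type":"number"},"y":{"type":"number"},"z":{"type":"number"},"wx":{"type":"number"},"wy":{"type":"number"},"wz":{"type":"number"},"hand":{"type":"number"}}}},"newtons":{"type":"number"}},"required":["motion"]}

```bash
mkdir -p pics; ls; cat > h.py <<'E'
import numpy as np, cv2
from bench import robot, vision, order
def cap(n,save=None):
    c=vision.capture(n)
    if save: cv2.imwrite(f'pics/{save}.png',cv2.cvtColor(np.asarray(c['pixels']),cv2.COLOR_RGB2BGR))
    return c
def K(c):
    f=192/np.tan(np.radians(c['vfov'])/2); return f
def ray(c,u,v):
    f=K(c); d=np.array([(u-c['cx'])/f,(v-c['cy'])/f]); s=d.copy()
    for _ in range(30): s=d/(1+c['k1']*(s@s))
    M=np.array(c['world_to_cam']); R=M[:3,:3]; t=M[:3,3]
    return -R.T@t, R.T@np.array([s[0],s[1],1.])
def onz(c,u,v,z):
    o,d=ray(c,u,v); return o+d*(z-o[2])/d[2]
def proj(c,p):
    M=np.array(c['world_to_cam']); q=M[:3,:3]@np.array(p,float)+M[:3,3]; s=q[:2]/q[2]
    s=s*(1+c['k1']*(s@s)); return s*K(c)+[c['cx'],c['cy']]
def tri(c1,p1,c2,p2):
    o1,d1=ray(c1,*p1);o2,d2=ray(c2,*p2)
    A=np.stack([d1,-d2],1); t=np.linalg.lstsq(A,o2-o1,rcond=None)[0]
    a=o1+d1*t[0];b=o2+d2*t[1]; return (a+b)/2,np.linalg.norm(a-b)
E
python3 - <<'E'
from h import *
for n in('scene','top'):
    c=cap(n,n+'0'); print(n,c['vfov'],c['cx'],c['cy'],c['k1'],np.round(ray(c,256,192),2).tolist())
print(robot.state())
a=cv2.imread('pics/scene0.png');b=cv2.imread('pics/top0.png')
for n,i in(('scene',a),('top',b)): cv2.imwrite(f'pics/{n}0b.png',cv2.resize(i,(800,600),interpolation=cv2.INTER_CUBIC))
E
```

```text
pics
scene 57.92314469580896 258.1803330285259 187.10290474331637 -0.03781520002483155 [[1397.06, 15.71, 844.68], [-0.81, -0.03, -0.59]]
top 52.997720122788515 262.1076257616333 188.06199294794834 -0.03814816206642008 [[257.08, 4.44, 1411.34], [0.17, -0.01, -0.99]]
{'clock': 0.1, 'qpos': array([-1.32800708,  0.46831054, -0.01163198,  1.60351476,  0.00599506,
        1.0713959 , -0.05626209]), 'qd': array([-3.73061229e-04, -2.37794171e-03, -7.45155854e-04, -2.92206487e-03,
        5.03250583e-06,  1.02759116e-03,  5.73129125e-05]), 'tau': array([ 1.03717408e-03, -5.33525276e+01,  2.15251953e-02, -2.51968056e+01,
        1.15253945e-02,  4.24582598e-03,  2.52970295e-06]), 'tool_pos': array([183.14982463, 623.14929972, 230.42662595]), 'tcp_rot': array([-3.14000187e+00,  9.75580345e-05,  2.85580052e+00]), 'ft_force': array([-0.52114376, -0.4305402 , -0.41761225]), 'wrist_torque': array([ 0.04393062, -0.00793166,  0.0134091 ]), 'grip_width': 85.33491419866924}
```

View pics/scene0b.png

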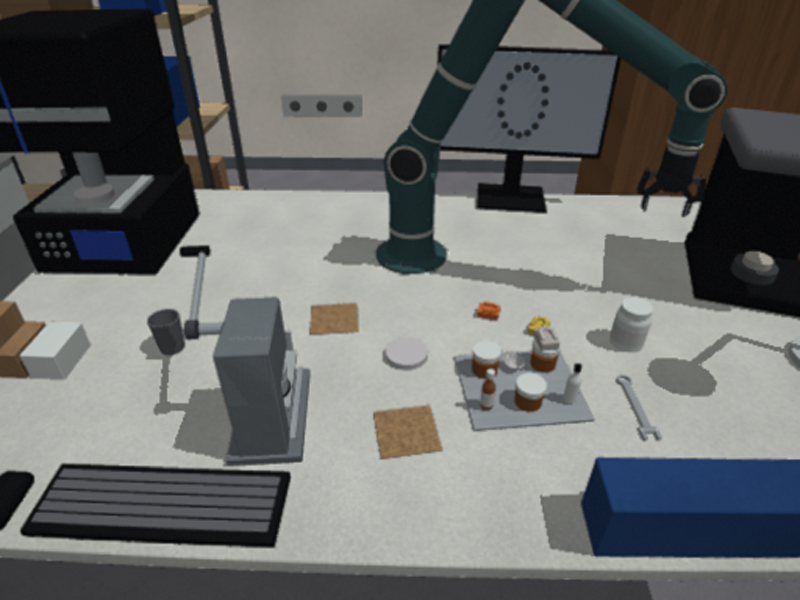

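View pics/top0b.png

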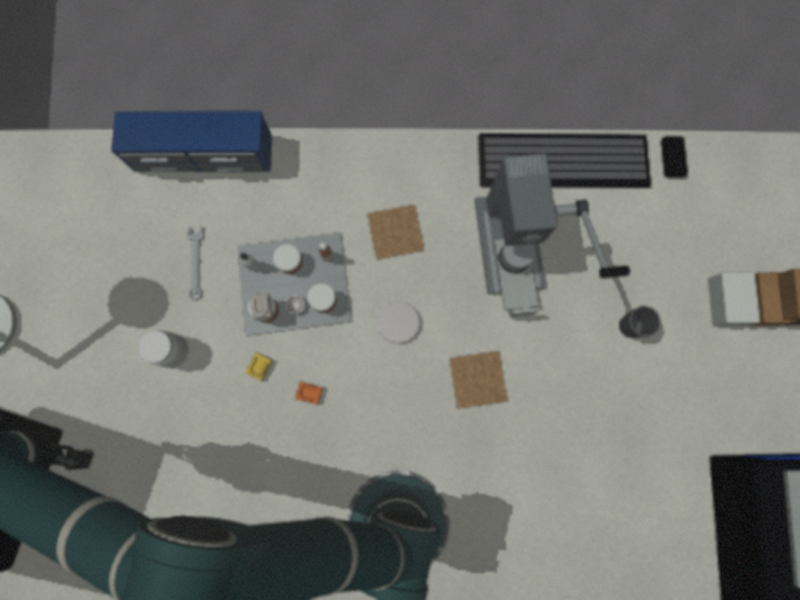

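```bash
python3 - <<'E'
from h import *
a=cv2.imread('pics/scene0.png');b=cv2.imread('pics/top0.png')
def cr(i,x,y,w,h): return cv2.resize(i[y:y+h,x:x+w],(400,300),interpolation=cv2.INTER_CUBIC)
o=np.vstack([np.hstack([cr(b,145,140,88,66),cr(b,290,90,136,102)]),np.hstack([cr(a,285,195,100,75),cr(a,90,150,120,90)])])
cv2.imwrite('pics/crops0.png',o)
ct=cap('top');cs=cap('scene')
hsv=cv2.cvtColor(b,cv2.COLOR_BGR2HSV)
m=cv2.inRange(hsv,(8,80,60),(22,200,220))
for nm,img,c in(('top',b,ct),('scene',a,cs)):
  hsv=cv2.cvtColor(img,cv2.COLOR_BGR2HSV)
  for cn,lo,hi,z,amin in(('cork',(8,70,60),(20,220,230),4,300),('orange',(0,150,120),(12,255,255),20,15),('yellow',(22,120,120),(35,255,255),20,15),('amberjar',(0,80,30),(14,255,160),40,20)):
    for k in cv2.findContours(cv2.inRange(hsv,lo,hi),cv2.RETR_EXTERNAL,cv2.CHAIN_APPROX_NONE)[0]:
      if cv2.contourArea(k)>amin:
        M=cv2.moments(k);u,v=M['m10']/M['m00'],M['m01']/M['m00']
        w=np.array([onz(c,*p[0],z)[:2] for p in k],np.float32); r=cv2.minAreaRect(w)
        print(nm,cn,round(u,1),round(v,1),np.round(onz(c,u,v,z)[:2]),'rect',np.round(r[0]),np.round(r[1]),round(r[2],1))
# grey values: sample
for p in ((184,165),(206,190),(256,206),(169,196),(392,173),(392,171),(341,185),(341,200),(300,300),(330,165)): print(p,b[p[1],p[0]],end=' ')
E
```

```text
top cork 305.7 242.7 [ 317. -187.] rect [ 317. -187.] [114. 115.] 7.7
top cork 498.4 190.0 [ 508. -934.] rect [ 511. -935.] [111. 141.] 87.4
top cork 252.8 148.0 [674.   4.] rect [674.   4.] [114. 115.] 11.1
top orange 197.3 251.3 [288. 203.] rect [288. 203.] [47. 32.] 75.2
top yellow 164.9 234.0 [350. 321.] rect [349. 320.] [37. 47.] 63.7
top amberjar 197.2 251.1 [288. 201.] rect [288. 200.] [54. 39.] 75.9
scene cork 259.8 276.1 [682.   3.] rect [678.   2.] [117. 117.] 11.2
scene cork 213.3 203.7 [ 323. -189.] rect [ 321. -189.] [116. 116.] 7.8
scene cork 8.7 216.6 [ 428. -962.] rect [ 405. -956.] [363.  95.] 33.3
scene cork 410.4 86.9 [-1095.  1057.] rect [-1355.  1193.] [ 233. 2011.] 69.0
scene cork 481.1 47.3 [-2398.  2241.] rect [-3776.  3025.] [ 583. 7389.] 59.8
scene cork 444.2 18.2 [-4178.  2594.] rect [-4715.  2807.] [ 427. 4145.] 64.5
scene orange 312.5 197.2 [290. 202.] rect [290. 203.] [48. 45.] 75.2
scene yellow 344.3 206.2 [345. 319.] rect [343. 315.] [35. 57.] 25.0
scene amberjar 337.3 257.8 [633. 244.] rect [629. 245.] [54. 46.] 72.5
scene amberjar 312.5 247.3 [588. 1
[... 182 characters left out ...]
ne amberjar 312.1 200.4 [337. 194.] rect [328. 198.] [53. 62.] 64.5
scene amberjar 426.4 123.1 [-388.  901.] rect [-397.  902.] [ 39. 108.] 2.7
scene amberjar 443.1 120.7 [-426. 1010.] rect [-430. 1011.] [ 32. 134.] 67.2
scene amberjar 415.6 116.7 [-473.  871.] rect [-478.  872.] [ 27. 127.] 53.1
scene amberjar 402.8 86.8 [-986.  959.] rect [-1409.  1142.] [ 361. 2340.] 68.8
scene amberjar 471.0 33.2 [-2928.  2377.] rect [-3875.  2314.] [1889. 7104.] 59.8
(184, 165) [171 175 174] (206, 190) [170 176 172] (256, 206) [154 157 158] (169, 196) [133 139 141] (392, 173) [32 32 31] (392, 171) [42 42 42] (341, 185) [133 136 131] (341, 200) [92 96 95] (300, 300) [146 155 153] (330, 165) [129 127 124]
```

View pics/crops0.png

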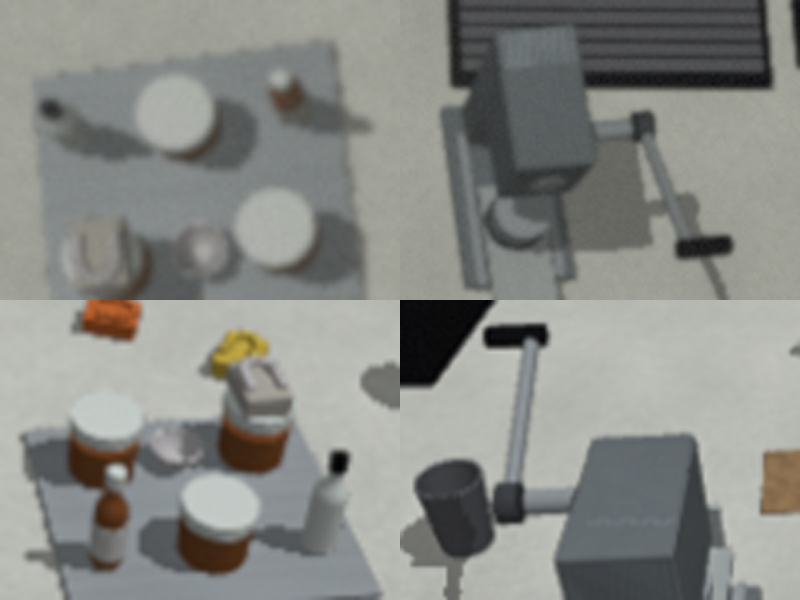

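The far cork pad is at native top px (253,148) / scene px (260,276). The other cork at (306,243) is the look-alike. For the cast, the candidates in top px are grey at (168,196) on jar_a, orange (197,251) and yellow (165,234), and I choose the grey one. The press is on the right, with the grip at about (392,173).

```bash
cat >> h.py <<'E'
def go(p,yaw=None):
    from scipy.spatial.transform import Rotation as Ro
    s=robot.state(); R=Ro.from_euler('xyz',s['tcp_rot']).as_matrix()
    d=R.T@(np.array(p,float)-s['tool_pos'])
    out=dict(zip('xyz',np.round(d/400,4)))
    if yaw is not None:
        best=min((Ro.from_matrix(R.T@Ro.from_euler('xyz',[np.pi,0,y]).as_matrix()).as_rotvec() for y in(yaw,yaw+np.pi)),key=np.linalg.norm)
        out.update(zip(('wx','wy','wz'),np.round(np.degrees(best)/45,3)))
    print({k:float(v) for k,v in out.items()},'dist',round(np.linalg.norm(d)))
E
python3 - <<'E'
from h import *
a=cv2.imread('pics/scene0.png');b=cv2.imread('pics/top0.png')
ct=cap('top');cs=cap('scene')
def blobs(img,c,z,win,f,amin=10,nm=''):
  x,y,w,h=win; m=np.zeros(img.shape[:2],np.uint8); m[y:y+h,x:x+w]=f(img[y:y+h,x:x+w].astype(int))*255
  for k in cv2.findContours(m,cv2.RETR_EXTERNAL,cv2.CHAIN_APPROX_NONE)[0]:
    if cv2.contourArea(k)>amin:
      M=cv2.moments(k);u,v=M['m10']/M['m00'],M['m01']/M['m00']
      ww=np.array([onz(c,*p[0],z)[:2] for p in k],np.float32); r=cv2.minAreaRect(ww)
      print(nm,np.round([u,v],1),np.round(onz(c,u,v,z)[:2]),'rect',np.round(r[0]),np.round(r[1]),round(r[2],1))
dark=lambda i:i.max(2)<62
white=lambda i:i.min(2)>158
blobs(b,ct,307,(375,160,40,25),dark,nm='grip top')
blobs(a,cs,307,(110,150,30,20),dark,nm='grip scene')
blobs(b,ct,235,(362,122,20,20),lambda i:i.max(2)<75,nm='pivot top')
blobs(a,cs,235,(115,203,16,16),lambda i:i.max(2)<75,nm='pivot scene')
blobs(b,ct,66,(150,150,75,55),white,nm='lids top')
blobs(a,cs,66,(295,215,70,45),lambda i:i.min(2)>165,nm='lids scene')
def cr(i,x,y,w,h): return cv2.resize(i[y:y+h,x:x+w],(400,300),interpolation=cv2.INTER_CUBIC)
o=np.vstack([np.hstack([cr(b,152,183,32,24),cr(b,300,150,64,48)]),np.hstack([cr(a,328,205,40,30),cr(b,318,180,40,30)])])
cv2.imwrite('pics/crops1.png',o)
E
```

```text
grip top [392.6 173.5] [ 505. -411.] rect [ 505. -411.] [52. 15.] 89.9
grip scene [123.5 160.3] [ 505. -417.] rect [ 506. -415.] [30. 60.] 1.5
grip scene [112.3 153.1] [ 462. -468.] rect [ 470. -461.] [66. 21.] 21.0
pivot top [371.8 132.2] [ 658. -380.] rect [ 656. -380.] [20. 28.] 86.5
pivot scene [122.3 210.9] [ 659. -383.] rect [ 659. -383.] [52. 24.] 21.5
lids top [204.8 189.2] [504. 175.] rect [504. 175.] [51. 53.] 45.8
lids top [182.6 164. ] [596. 256.] rect [596. 256.] [54. 52.] 89.8
lids scene [340.  244.9] [602. 254.] rect [600. 254.] [57. 59.] 81.9
lids scene [361.4 221.9] [489. 346.] rect [497. 339.] [ 27. 100.] 77.6
lids scene [315.9 220.5] [485. 191.] rect [492. 197.] [ 73. 162.] 1.6
```

View pics/crops1.png

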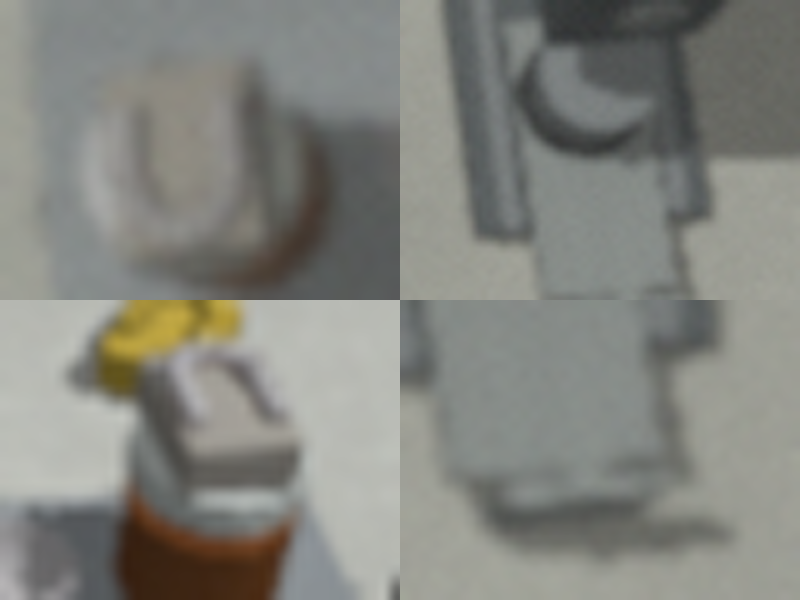

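```bash
python3 - <<'E'
from h import *
c=cap('top');s=cap('scene')
A=lambda x,y:(152+x/12.5,183+y/12.5)
P=np.array([onz(c,*A(*p),93)[:2] for p in((105,75),(258,60),(268,240),(120,262))]);print('cast corners',P.round(),P.mean(0).round())
for i,j in((3,0),(2,1),(1,0),(2,3)):
  d=P[j]-P[i];print(np.degrees(np.arctan2(d[1],d[0])).round(1),np.linalg.norm(d).round())
B=lambda x,y,z:onz(c,300+(x-400)/6.25,150+y/6.25,z).round()
print('base left edge',B(443,0,20),B(476,238,20),'rail inner',B(498,50,22),B(524,235,22),'base right front',B(708,215,20))
C=lambda x,y,z:onz(c,318+(x-400)/10,180+(y-300)/10,z).round()
print('tab',C(500,490,80),C(650,480,80),C(575,487,80),'plate L',C(440,320,22),C(452,470,22),'R',C(655,345,22),C(690,480,22))
D=lambda x,y,z:onz(s,90+(x-400)/3.333,150+(y-300)/3.333,z).round()
print('head top scene',D(592,437,270),D(695,434,270),D(672,555,270),D(556,557,270))
print('grip scene ends',D(487,336,307),D(547,335,307))
print('grip tri',tri(c,(392.8,173.4),s,(125,160.8)),'pivot tri',tri(c,(371.8,132.2),s,(122.6,210.8)))
E
```

```text
cast corners [[500. 325.]
 [504. 283.]
 [454. 279.]
 [448. 319.]] [477. 302.]
6.8 53.0
5.1 51.0
95.5 42.0
98.4 41.0
base left edge [ 661. -199.   20.] [ 515. -214.   20.] rail inner [ 629. -231.   22.] [ 517. -242.   22.] base right front [ 529. -353.   20.]
tab [ 465. -259.   80.] [ 468. -313.   80.] [ 466. -286.   80.] plate L [ 538. -251.   22.] [ 481. -254.   22.] R [ 528. -331.   22.] [ 477. -341.   22.]
head top scene [ 611. -319.  270.] [ 604. -232.  270.] [ 758. -216.  270.] [ 763. -302.  270.]
grip scene ends [ 509. -439.  307.] [ 506. -384.  307.]
grip tri (array([ 505.96175704, -412.39067932,  305.70150723]), np.float64(0.22372574262946443)) pivot tri (array([ 658.62727437, -381.07881984,  234.96531235]), np.float64(2.208409714703575))
```

```bash
python3 - <<'E'
from h import *
y=np.radians(6)
go((477,302,180),y); go((477,302,74),y)
E
```

```text
{'x': -0.9312, 'y': -0.5642, 'z': 0.128, 'wx': -0.0, 'wy': 0.0, 'wz': -0.497} dist 438
{'x': -0.9311, 'y': -0.5641, 'z': 0.393, 'wx': -0.0, 'wy': 0.0, 'wz': -0.497} dist 463
```

Request:
{"method": "step_arm", "body": {"motion": [{"x": -0.931,"y": -0.564,"z": 0.05,"wz": -0.497,"hand": 1},{"x": -0.931,"y": -0.564,"z": 0.05,"wz": -0.497,"hand": 1},{"x": -0.931,"y": -0.564,"z": 0.05,"wz": -0.497,"hand": 1},{"x": -0.931,"y": -0.564,"z": 0.05,"wz": -0.497,"hand": 1},{"x": -0.931,"y": -0.564,"z": 0.05,"wz": -0.497,"hand": 1},{"x": -0.931,"y": -0.564,"z": 0.05,"wz": -0.497,"hand": 1},{"x": -0.931,"y": -0.564,"z": 0.05,"wz": -0.497,"hand": 1},{"x": -0.931,"y": -0.564,"z": 0.05,"wz": -0.497,"hand": 1},{"x": -0.931,"y": -0.564,"z": 0.05,"wz": -0.497,"hand": 1},{"x": -0.931,"y": -0.564,"z": 0.128,"wz": -0.497,"hand": 1},{"x": -0.931,"y": -0.564,"z": 0.128,"wz": -0.497,"hand": 1},{"x": -0.931,"y": -0.564,"z": 0.128,"wz": -0.497,"hand": 1}], "newtons": 30}}

```text
schema error: expected keys x, y, z, wx, wy, wz, hand
```

```bash
python3 - <<'E'
from h import *
go((477,302,74),np.radians(6))
a=cap('top');b=cap('scene')
def cr(i,x,y,w,h): return cv2.resize(cv2.cvtColor(i[y:y+h,x:x+w],cv2.COLOR_RGB2BGR),(400,300),interpolation=cv2.INTER_CUBIC)
cv2.imwrite('pics/g1.png',np.hstack([cr(np.array(a['pixels']),135,165,72,54),cr(np.array(b['pixels']),310,175,72,54)]))
E
```

```text
{'x': -0.9311, 'y': -0.5641, 'z': 0.393, 'wx': -0.0, 'wy': 0.0, 'wz': -0.497} dist 463
```

View pics/g1.png

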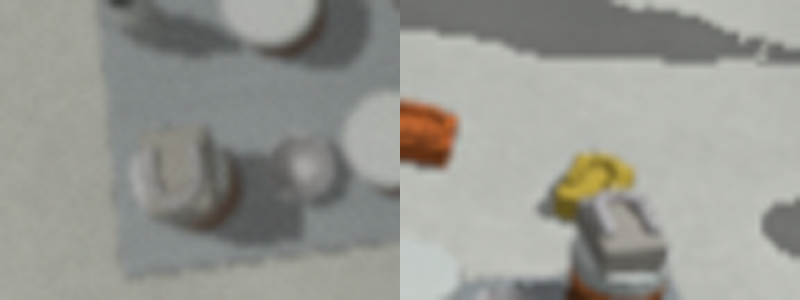

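The move was refused because every row needs all its keys, so nothing moved. The crop shows the grey cast on its jar at top px (167,196), well apart from the yellow one, so the choice holds.

Request:
{"method": "step_arm", "body": {"motion": [{"x": -0.931,"y": -0.564,"z": 0.05,"wx": 0,"wy": 0,"wz": -0.497,"hand": 1},{"x": -0.931,"y": -0.564,"z": 0.05,"wx": 0,"wy": 0,"wz": -0.497,"hand": 1},{"x": -0.931,"y": -0.564,"z": 0.05,"wx": 0,"wy": 0,"wz": -0.497,"hand": 1},{"x": -0.931,"y": -0.564,"z": 0.05,"wx": 0,"wy": 0,"wz": -0.497,"hand": 1},{"x": -0.931,"y": -0.564,"z": 0.05,"wx": 0,"wy": 0,"wz": -0.497,"hand": 1},{"x": -0.931,"y": -0.564,"z": 0.05,"wx": 0,"wy": 0,"wz": -0.497,"hand": 1},{"x": -0.931,"y": -0.564,"z": 0.05,"wx": 0,"wy": 0,"wz": -0.497,"hand": 1},{"x": -0.931,"y": -0.564,"z": 0.05,"wx": 0,"wy": 0,"wz": -0.497,"hand": 1},{"x": -0.931,"y": -0.564,"z": 0.05,"wx": 0,"wy": 0,"wz": -0.497,"hand": 1},{"x": -0.931,"y": -0.564,"z": 0.05,"wx": 0,"wy": 0,"wz": -0.497,"hand": 1},{"x": -0.931,"y": -0.564,"z": 0.128,"wx": 0,"wy": 0,"wz": -0.497,"hand": 1},{"x": -0.931,"y": -0.564,"z": 0.128,"wx": 0,"wy": 0,"wz": -0.497,"hand": 1}], "newtons": 30}}

```text
clock: 1.5
tool_pos: [479.0, 295.0, 176.2]
tcp_rot: [-3.136, -0.004, -3.046]
ft_force: [-0.9, -2.7, -1.4]
grip_width: 85.4
```

```bash
python3 - <<'E'
from h import *
go((477,302,74),np.radians(6))
E
```

```text
{'x': 0.0025, 'y': 0.0194, 'z': 0.2555, 'wx': -0.007, 'wy': -0.005, 'wz': -0.012} dist 102
```

Request:
{"method": "step_arm", "body": {"motion": [{"x": 0.0025,"y": 0.0194,"z": 0.05,"wx": -0.007,"wy": -0.005,"wz": -0.012,"hand": 1},{"x": 0.0025,"y": 0.0194,"z": 0.12,"wx": -0.007,"wy": -0.005,"wz": -0.012,"hand": 1},{"x": 0.0025,"y": 0.0194,"z": 0.19,"wx": -0.007,"wy": -0.005,"wz": -0.012,"hand": 1},{"x": 0.0025,"y": 0.0194,"z": 0.23,"wx": -0.007,"wy": -0.005,"wz": -0.012,"hand": 1},{"x": 0.0025,"y": 0.0194,"z": 0.25,"wx": -0.007,"wy": -0.005,"wz": -0.012,"hand": 1},{"x": 0.0025,"y": 0.0194,"z": 0.25,"wx": -0.007,"wy": -0.005,"wz": -0.012,"hand": 1},{"x": 0.0025,"y": 0.0194,"z": 0.25,"wx": -0.007,"wy": -0.005,"wz": -0.012,"hand": 1}]}}

```text
clock: 2.08
tool_pos: [477.1, 302.7, 76.7]
tcp_rot: [3.141, 0.001, -3.036]
ft_force: [0.8, 0.3, 0.7]
grip_width: 85.2
```

```bash
python3 - <<'E'
from h import *
go((477,302,74),np.radians(6)); print(robot.state()['ft_force'])
E
```

```text
{'x': 0.0005, 'y': -0.0018, 'z': 0.0068, 'wx': 0.0, 'wy': 0.001, 'wz': 0.001} dist 3
[0.79936858 0.2737828  0.6580738 ]
```

Request:
{"method": "step_arm", "body": {"motion": [{"x": 0,"y": -0.002,"z": 0.004,"wx": 0,"wy": 0,"wz": 0,"hand": 0.4},{"x": 0,"y": -0.002,"z": 0.004,"wx": 0,"wy": 0,"wz": 0,"hand": 0.3},{"x": 0,"y": -0.002,"z": 0.004,"wx": 0,"wy": 0,"wz": 0,"hand": 0.3},{"x": 0,"y": -0.002,"z": 0.004,"wx": 0,"wy": 0,"wz": 0,"hand": 0.2},{"x": 0,"y": -0.002,"z": 0.004,"wx": 0,"wy": 0,"wz": 0,"hand": 0.2},{"x": 0,"y": -0.002,"z": 0.004,"wx": 0,"wy": 0,"wz": 0,"hand": 0.2},{"x": 0,"y": -0.002,"z": 0.004,"wx": 0,"wy": 0,"wz": 0,"hand": 0.2},{"x": 0,"y": -0.002,"z": 0.004,"wx": 0,"wy": 0,"wz": 0,"hand": 0.2}], "newtons": 30}}

```text
clock: 2.75
tool_pos: [477.7, 302.3, 76.0]
tcp_rot: [3.141, 0.002, -3.036]
ft_force: [-0.5, -0.2, 5.4]
grip_width: 41.2
```

Request:
{"method": "step_arm", "body": {"motion": [{"x": 0,"y": 0,"z": -0.02,"wx": 0,"wy": 0,"wz": 0,"hand": 0.2},{"x": 0,"y": 0,"z": -0.07,"wx": 0,"wy": 0,"wz": 0,"hand": 0.2},{"x": 0,"y": 0,"z": -0.14,"wx": 0,"wy": 0,"wz": 0,"hand": 0.2},{"x": 0,"y": 0,"z": -0.22,"wx": 0,"wy": 0,"wz": 0,"hand": 0.2},{"x": 0,"y": 0,"z": -0.26,"wx": 0,"wy": 0,"wz": 0,"hand": 0.2},{"x": 0,"y": 0,"z": -0.26,"wx": 0,"wy": 0,"wz": 0,"hand": 0.2}]}}

```text
clock: 3.25
tool_pos: [479.6, 303.5, 184.5]
tcp_rot: [3.137, 0.009, -3.037]
ft_force: [0.3, 0.4, -1.6]
grip_width: 41.2
```

```bash
python3 - <<'E'
from h import *
go((676,3,150),np.radians(6)); 
a=cap('top');b=cap('scene')
def cr(i,x,y,w,h): return cv2.resize(cv2.cvtColor(i[y:y+h,x:x+w],cv2.COLOR_RGB2BGR),(400,300),interpolation=cv2.INTER_CUBIC)
cv2.imwrite('pics/g2.png',np.hstack([cr(np.array(a['pixels']),130,140,100,75),cr(np.array(b['pixels']),290,165,100,75)]))
E
```

```text
{'x': -0.4089, 'y': -0.7991, 'z': 0.0858, 'wx': 0.006, 'wy': 0.011, 'wz': 0.0} dist 361
```

View pics/g2.png

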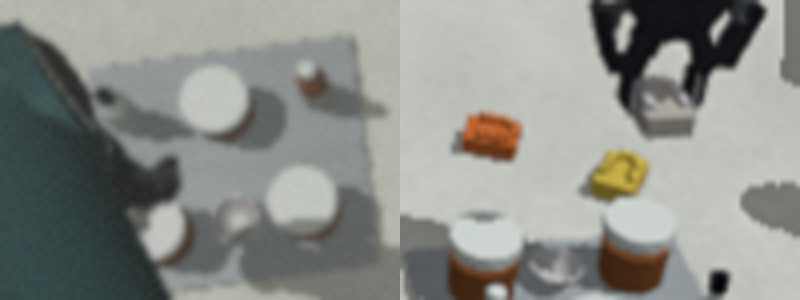

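The cast is lifted level in the jaws (scene crop (660,105)) and jar_a's lid is uncovered at (640,225). I now carry it to the pad.

Request:
{"method": "step_arm", "body": {"motion": [{"x": -0.409,"y": -0.799,"z": 0,"wx": 0.006,"wy": 0.011,"wz": 0,"hand": 0.2},{"x": -0.409,"y": -0.799,"z": 0,"wx": 0.006,"wy": 0.011,"wz": 0,"hand": 0.2},{"x": -0.409,"y": -0.799,"z": 0,"wx": 0.006,"wy": 0.011,"wz": 0,"hand": 0.2},{"x": -0.409,"y": -0.799,"z": 0,"wx": 0.006,"wy": 0.011,"wz": 0,"hand": 0.2},{"x": -0.409,"y": -0.799,"z": 0,"wx": 0.006,"wy": 0.011,"wz": 0,"hand": 0.2},{"x": -0.409,"y": -0.799,"z": 0,"wx": 0.006,"wy": 0.011,"wz": 0,"hand": 0.2},{"x": -0.409,"y": -0.799,"z": 0,"wx": 0.006,"wy": 0.011,"wz": 0,"hand": 0.2},{"x": -0.409,"y": -0.799,"z": 0,"wx": 0.006,"wy": 0.011,"wz": 0,"hand": 0.2},{"x": -0.409,"y": -0.799,"z": 0,"wx": 0.006,"wy": 0.011,"wz": 0,"hand": 0.2},{"x": -0.409,"y": -0.799,"z": 0.1,"wx": 0.006,"wy": 0.011,"wz": 0,"hand": 0.2},{"x": -0.409,"y": -0.799,"z": 0.2,"wx": 0.006,"wy": 0.011,"wz": 0,"hand": 0.2},{"x": -0.409,"y": -0.799,"z": 0.3,"wx": 0.006,"wy": 0.011,"wz": 0,"hand": 0.2}]}}

```text
clock: 4.35
tool_pos: [672.9, 0.7, 57.3]
tcp_rot: [-3.138, -0.008, -3.038]
ft_force: [0.4, 0.7, -2.0]
grip_width: 41.1
```

```bash
python3 - <<'E'
from h import *
a=cap('top')
go((676,3,10.5),np.radians(6)); print(robot.state()['tool_pos'])
# jar_a lid and others from top, unobstructed
b=cv2.cvtColor(np.array(a['pixels']),cv2.COLOR_RGB2BGR)
m=np.zeros(b.shape[:2],np.uint8); m[145:215,145:230]=(b[145:215,145:230].min(2)>158)*255
for k in cv2.findContours(m,cv2.RETR_EXTERNAL,cv2.CHAIN_APPROX_NONE)[0]:
  if cv2.contourArea(k)>40:
    (u,v),r=cv2.minEnclosingCircle(k); print(round(u,1),round(v,1),round(r,1),onz(a,u,v,68).round())
E
```

```text
{'x': -0.0266, 'y': 0.0023, 'z': 0.0913, 'wx': -0.003, 'wy': -0.03, 'wz': -0.0} dist 38
[666.35394058   1.14337403  47.26667388]
188.0 211.5 20.2 [425. 232.  68.]
166.5 196.0 9.6 [480. 309.  68.]
204.8 189.0 8.8 [504. 175.  68.]
182.4 163.7 8.7 [597. 256.  68.]
187.0 179.5 54.4 [539. 238.  68.]
```

Request:
{"method": "step_arm", "body": {"motion": [{"x": -0.0266,"y": 0.0023,"z": 0.04,"wx": -0.003,"wy": -0.03,"wz": 0,"hand": 0.2},{"x": -0.0266,"y": 0.0023,"z": 0.07,"wx": -0.003,"wy": -0.03,"wz": 0,"hand": 0.2},{"x": -0.0266,"y": 0.0023,"z": 0.085,"wx": -0.003,"wy": -0.03,"wz": 0,"hand": 0.2},{"x": -0.0266,"y": 0.0023,"z": 0.085,"wx": -0.003,"wy": -0.03,"wz": 0,"hand": 0.2},{"x": -0.0266,"y": 0.0023,"z": 0.085,"wx": -0.003,"wy": -0.03,"wz": 0,"hand": 0.2},{"x": -0.0266,"y": 0.0023,"z": 0.085,"wx": -0.003,"wy": -0.03,"wz": 0,"hand": 0.2}]}}

```text
clock: 4.9
tool_pos: [677.3, 3.0, 15.0]
tcp_rot: [-3.141, 0.003, -3.037]
ft_force: [-0.4, -0.3, -0.4]
grip_width: 41.5
```

```bash
python3 - <<'E'
from h import *
go((676,3,9.5),np.radians(6)); print(robot.state()['tool_pos'],robot.state()['ft_force'])
E
```

```text
{'x': 0.0033, 'y': 0.0003, 'z': 0.0138, 'wx': -0.0, 'wy': 0.004, 'wz': -0.0} dist 6
[677.32004863   3.02045361  15.01173783] [-0.40075012 -0.3250173  -0.43979204]
```

Request:
{"method": "step_arm", "body": {"motion": [{"x": 0.003,"y": 0,"z": 0.006,"wx": 0,"wy": 0,"wz": 0,"hand": 0.2},{"x": 0.003,"y": 0,"z": 0.011,"wx": 0,"wy": 0,"wz": 0,"hand": 0.2},{"x": 0.003,"y": 0,"z": 0.013,"wx": 0,"wy": 0,"wz": 0,"hand": 0.2},{"x": 0.003,"y": 0,"z": 0.013,"wx": 0,"wy": 0,"wz": 0,"hand": 0.2}]}}

```text
clock: 5.23
tool_pos: [676.1, 3.0, 10.1]
tcp_rot: [-3.141, 0.003, -3.037]
ft_force: [-1.0, 0.5, -1.4]
grip_width: 41.1
```

Request:
{"method": "step_arm", "body": {"motion": [{"x": 0,"y": 0,"z": 0.004,"wx": 0,"wy": 0,"wz": 0,"hand": 0.2},{"x": 0,"y": 0,"z": 0.005,"wx": 0,"wy": 0,"wz": 0,"hand": 0.2},{"x": 0,"y": 0,"z": 0.005,"wx": 0,"wy": 0,"wz": 0,"hand": 0.2}]}}

```text
clock: 5.48
tool_pos: [676.3, 3.0, 9.4]
tcp_rot: [-3.142, 0.003, -3.037]
ft_force: [-2.8, 0.3, 6.5]
grip_width: 41.5
```

Contact at 6.5 N. I release and lift.

Request:
{"method": "step_arm", "body": {"motion": [{"x": 0,"y": 0,"z": 0,"wx": 0,"wy": 0,"wz": 0,"hand": 0.7},{"x": 0,"y": 0,"z": 0,"wx": 0,"wy": 0,"wz": 0,"hand": 0.8},{"x": 0,"y": 0,"z": 0,"wx": 0,"wy": 0,"wz": 0,"hand": 0.9},{"x": 0,"y": 0,"z": 0,"wx": 0,"wy": 0,"wz": 0,"hand": 1},{"x": 0,"y": 0,"z": -0.05,"wx": 0,"wy": 0,"wz": 0,"hand": 1},{"x": 0,"y": 0,"z": -0.15,"wx": 0,"wy": 0,"wz": 0,"hand": 1},{"x": 0,"y": 0,"z": -0.25,"wx": 0,"wy": 0,"wz": 0,"hand": 1},{"x": 0,"y": 0,"z": -0.35,"wx": 0,"wy": 0,"wz": 0,"hand": 0.5},{"x": 0,"y": 0,"z": -0.36,"wx": 0,"wy": 0,"wz": 0,"hand": 0},{"x": 0,"y": 0,"z": -0.36,"wx": 0,"wy": 0,"wz": 0,"hand": 0}]}}

```text
clock: 6.32
tool_pos: [678.2, 2.9, 157.3]
tcp_rot: [-3.141, 0.01, -3.037]
ft_force: [-0.3, -0.1, -0.9]
grip_width: 51.5
```

```bash
python3 - <<'E'
from h import *
go((597,256,130),np.radians(6));go((597,256,75),np.radians(6))
E
```

```text
{'x': 0.1365, 'y': 0.6504, 'z': 0.0667, 'wx': -0.0, 'wy': 0.013, 'wz': -0.0} dist 267
{'x': 0.1379, 'y': 0.6504, 'z': 0.2042, 'wx': -0.0, 'wy': 0.013, 'wz': -0.0} dist 278
```

Request:
{"method": "step_arm", "body": {"motion": [{"x": 0.137,"y": 0.65,"z": -0.02,"wx": 0,"wy": 0.013,"wz": 0,"hand": 0},{"x": 0.137,"y": 0.65,"z": -0.02,"wx": 0,"wy": 0.013,"wz": 0,"hand": 0},{"x": 0.137,"y": 0.65,"z": -0.02,"wx": 0,"wy": 0.013,"wz": 0,"hand": 0},{"x": 0.137,"y": 0.65,"z": -0.02,"wx": 0,"wy": 0.013,"wz": 0,"hand": 0},{"x": 0.137,"y": 0.65,"z": -0.02,"wx": 0,"wy": 0.013,"wz": 0,"hand": 0},{"x": 0.137,"y": 0.65,"z": -0.02,"wx": 0,"wy": 0.013,"wz": 0,"hand": 0},{"x": 0.137,"y": 0.65,"z": -0.02,"wx": 0,"wy": 0.013,"wz": 0,"hand": 0},{"x": 0.137,"y": 0.65,"z": -0.02,"wx": 0,"wy": 0.013,"wz": 0,"hand": 0},{"x": 0.138,"y": 0.65,"z": 0.06,"wx": 0,"wy": 0.013,"wz": 0,"hand": 0},{"x": 0.138,"y": 0.65,"z": 0.14,"wx": 0,"wy": 0.013,"wz": 0,"hand": 0},{"x": 0.138,"y": 0.65,"z": 0.2,"wx": 0,"wy": 0.013,"wz": 0,"hand": 0},{"x": 0.138,"y": 0.65,"z": 0.2,"wx": 0,"wy": 0.013,"wz": 0,"hand": 0}]}}

```text
clock: 7.32
tool_pos: [592.9, 252.4, 69.7]
tcp_rot: [-3.136, -0.011, -3.038]
ft_force: [0.2, -0.9, -0.7]
grip_width: 0.4
```

```bash
python3 - <<'E'
from h import *
go((597,256,63),np.radians(6)); print(robot.state()['tool_pos'],robot.state()['ft_force'],robot.state()['grip_width'])
E
```

```text
{'x': -0.0114, 'y': 0.0079, 'z': 0.0167, 'wx': -0.007, 'wy': -0.014, 'wz': -0.002} dist 9
[592.8714575  252.44583338  69.74693413] [ 0.16279566 -0.94046694 -0.68025623] 0.4064178799817139
```

Request:
{"method": "step_arm", "body": {"motion": [{"x": -0.011,"y": 0.008,"z": 0.006,"wx": -0.007,"wy": -0.014,"wz": 0,"hand": 0},{"x": -0.011,"y": 0.008,"z": 0.012,"wx": -0.007,"wy": -0.014,"wz": 0,"hand": 0},{"x": -0.011,"y": 0.008,"z": 0.018,"wx": -0.007,"wy": -0.014,"wz": 0,"hand": 0},{"x": -0.011,"y": 0.008,"z": 0.02,"wx": -0.007,"wy": -0.014,"wz": 0,"hand": 0},{"x": -0.011,"y": 0.008,"z": 0.02,"wx": -0.007,"wy": -0.014,"wz": 0,"hand": 0}]}}

```text
clock: 7.73
tool_pos: [597.8, 256.0, 63.1]
tcp_rot: [3.141, 0.002, -3.038]
ft_force: [-0.9, 0.2, 2.6]
grip_width: -0.0
```

Request:
{"method": "step_arm", "body": {"motion": [{"x": 0,"y": 0,"z": 0.006,"wx": 0,"wy": 0,"wz": 0,"hand": 0},{"x": 0,"y": 0,"z": 0.009,"wx": 0,"wy": 0,"wz": 0,"hand": 0},{"x": 0,"y": 0,"z": 0.009,"wx": 0,"wy": 0,"wz": 0,"hand": 0}]}}

```text
clock: 7.98
tool_pos: [598.0, 256.1, 63.0]
tcp_rot: [3.14, 0.003, -3.038]
ft_force: [-5.8, -3.1, 17.0]
grip_width: 0.1
```

```bash
python3 - <<'E'
from h import *
go((504,175,63),np.radians(6));print(robot.state()['ft_force'])
E
```

```text
{'x': 0.2547, 'y': -0.1776, 'z': -0.001, 'wx': 0.002, 'wy': 0.003, 'wz': -0.002} dist 124
[-5.7596379  -3.06780279 17.01017192]
```

Request:
{"method": "step_arm", "body": {"motion": [{"x": 0,"y": 0,"z": -0.05,"wx": 0,"wy": 0,"wz": 0,"hand": 0},{"x": 0,"y": 0,"z": -0.15,"wx": 0,"wy": 0,"wz": 0,"hand": 0},{"x": 0.255,"y": -0.178,"z": -0.15,"wx": 0,"wy": 0,"wz": 0,"hand": 0},{"x": 0.255,"y": -0.178,"z": -0.15,"wx": 0,"wy": 0,"wz": 0,"hand": 0},{"x": 0.255,"y": -0.178,"z": -0.15,"wx": 0,"wy": 0,"wz": 0,"hand": 0},{"x": 0.255,"y": -0.178,"z": -0.15,"wx": 0,"wy": 0,"wz": 0,"hand": 0},{"x": 0.255,"y": -0.178,"z": -0.09,"wx": 0,"wy": 0,"wz": 0,"hand": 0},{"x": 0.255,"y": -0.178,"z": -0.03,"wx": 0,"wy": 0,"wz": 0,"hand": 0},{"x": 0.255,"y": -0.178,"z": -0.01,"wx": 0,"wy": 0,"wz": 0,"hand": 0},{"x": 0.255,"y": -0.178,"z": 0,"wx": 0,"wy": 0,"wz": 0,"hand": 0},{"x": 0.255,"y": -0.178,"z": 0.005,"wx": 0,"wy": 0,"wz": 0,"hand": 0},{"x": 0.255,"y": -0.178,"z": 0.008,"wx": 0,"wy": 0,"wz": 0,"hand": 0}]}}

```text
clock: 8.98
tool_pos: [504.3, 175.0, 62.7]
tcp_rot: [3.14, 0.002, -3.039]
ft_force: [-11.5, -4.2, 38.8]
grip_width: -0.1
```

```bash
python3 - <<'E'
from h import *
go((504,175,63),np.radians(6));print(robot.state()['ft_force'])
E
```

```text
{'x': 0.0007, 'y': 0.0, 'z': -0.0008, 'wx': 0.002, 'wy': 0.002, 'wz': -0.002} dist 0
[-11.46788578  -4.15510806  38.75502702]
```

Request:
{"method": "step_arm", "body": {"motion": [{"x": 0,"y": 0,"z": -0.05,"wx": 0,"wy": 0,"wz": 0,"hand": 0},{"x": 0,"y": 0,"z": -0.15,"wx": 0,"wy": 0,"wz": 0,"hand": 0},{"x": 0.026,"y": 0.334,"z": -0.15,"wx": 0,"wy": 0,"wz": 0,"hand": 0},{"x": 0.026,"y": 0.334,"z": -0.15,"wx": 0,"wy": 0,"wz": 0,"hand": 0},{"x": 0.026,"y": 0.334,"z": -0.15,"wx": 0,"wy": 0,"wz": 0,"hand": 0},{"x": 0.026,"y": 0.334,"z": -0.15,"wx": 0,"wy": 0,"wz": 0,"hand": 0},{"x": 0.026,"y": 0.334,"z": -0.09,"wx": 0,"wy": 0,"wz": 0,"hand": 0},{"x": 0.026,"y": 0.334,"z": -0.03,"wx": 0,"wy": 0,"wz": 0,"hand": 0},{"x": 0.026,"y": 0.334,"z": -0.015,"wx": 0,"wy": 0,"wz": 0,"hand": 0},{"x": 0.026,"y": 0.334,"z": -0.005,"wx": 0,"wy": 0,"wz": 0,"hand": 0},{"x": 0.026,"y": 0.334,"z": 0.001,"wx": 0,"wy": 0,"wz": 0,"hand": 0},{"x": 0.026,"y": 0.334,"z": 0.003,"wx": 0,"wy": 0,"wz": 0,"hand": 0}]}}

```text
clock: 9.98
tool_pos: [479.5, 307.6, 63.0]
tcp_rot: [3.139, 0.0, -3.038]
ft_force: [-5.0, -0.6, 11.6]
grip_width: 0.2
```

```bash
python3 - <<'E'
from h import *
go((430,-292,240),np.radians(5.7));print(robot.state()['ft_force'],robot.state()['tool_pos'])
E
```

```text
{'x': 0.2778, 'y': -1.4773, 'z': -0.446, 'wx': 0.003, 'wy': 0.0, 'wz': 0.005} dist 627
[-4.97900648 -0.58051566 11.63685006] [479.48526087 307.64144458  63.03346675]
```

Request:
{"method": "step_arm", "body": {"motion": [{"x": 0,"y": 0,"z": -0.08,"wx": 0,"wy": 0,"wz": 0,"hand": 0},{"x": 0,"y": 0,"z": -0.18,"wx": 0,"wy": 0,"wz": 0,"hand": 0},{"x": 0.1,"y": -0.9,"z": -0.26,"wx": 0,"wy": 0,"wz": 0,"hand": 0},{"x": 0.1,"y": -0.9,"z": -0.26,"wx": 0,"wy": 0,"wz": 0,"hand": 0},{"x": 0.1,"y": -0.9,"z": -0.26,"wx": 0,"wy": 0,"wz": 0,"hand": 0},{"x": 0.1,"y": -0.9,"z": -0.26,"wx": 0,"wy": 0,"wz": 0,"hand": 0},{"x": 0.1,"y": -0.9,"z": -0.26,"wx": 0,"wy": 0,"wz": 0,"hand": 0},{"x": 0.1,"y": -0.9,"z": -0.26,"wx": 0,"wy": 0,"wz": 0,"hand": 0},{"x": 0.1,"y": -0.9,"z": -0.26,"wx": 0,"wy": 0,"wz": 0,"hand": 0},{"x": 0.1,"y": -0.9,"z": -0.26,"wx": 0,"wy": 0,"wz": 0,"hand": 0},{"x": 0.1,"y": -0.9,"z": -0.26,"wx": 0,"wy": 0,"wz": 0,"hand": 0},{"x": 0.1,"y": -0.9,"z": -0.26,"wx": 0,"wy": 0,"wz": 0,"hand": 0}]}}

```text
clock: 10.98
tool_pos: [476.9, -62.5, 168.1]
tcp_rot: [-3.141, 0.002, -3.049]
ft_force: [0.2, -0.4, -0.6]
grip_width: -0.2
```

```bash
python3 - <<'E'
from h import *
print(robot.state()['tool_pos'],robot.state()['qpos'].round(2))
go((430,-292,150),np.radians(5.7)); go((430,-292,50),np.radians(5.7))
E
```

```text
[476.93906399 -62.46651729 168.09243876] [-0.13  0.27  0.22  2.08 -0.08  0.8   1.8 ]
{'x': 0.1699, 'y': -0.5605, 'z': 0.0451, 'wx': -0.001, 'wy': 0.003, 'wz': -0.009} dist 235
{'x': 0.1705, 'y': -0.5604, 'z': 0.2951, 'wx': -0.001, 'wy': 0.003, 'wz': -0.009} dist 262
```

Request:
{"method": "step_arm", "body": {"motion": [{"x": 0.17,"y": -0.56,"z": 0.0,"wx": 0,"wy": 0.003,"wz": -0.009,"hand": 0},{"x": 0.17,"y": -0.56,"z": 0.0,"wx": 0,"wy": 0.003,"wz": -0.009,"hand": 0},{"x": 0.17,"y": -0.56,"z": 0.0,"wx": 0,"wy": 0.003,"wz": -0.009,"hand": 0},{"x": 0.17,"y": -0.56,"z": 0.0,"wx": 0,"wy": 0.003,"wz": -0.009,"hand": 0},{"x": 0.17,"y": -0.56,"z": 0.0,"wx": 0,"wy": 0.003,"wz": -0.009,"hand": 0},{"x": 0.17,"y": -0.56,"z": 0.0,"wx": 0,"wy": 0.003,"wz": -0.009,"hand": 0},{"x": 0.17,"y": -0.56,"z": 0.0,"wx": 0,"wy": 0.003,"wz": -0.009,"hand": 0},{"x": 0.17,"y": -0.56,"z": 0.1,"wx": 0,"wy": 0.003,"wz": -0.009,"hand": 0},{"x": 0.17,"y": -0.56,"z": 0.2,"wx": 0,"wy": 0.003,"wz": -0.009,"hand": 0},{"x": 0.17,"y": -0.56,"z": 0.29,"wx": 0,"wy": 0.003,"wz": -0.009,"hand": 0},{"x": 0.17,"y": -0.56,"z": 0.295,"wx": 0,"wy": 0.003,"wz": -0.009,"hand": 0},{"x": 0.17,"y": -0.56,"z": 0.295,"wx": 0,"wy": 0.003,"wz": -0.009,"hand": 0}]}}

```text
clock: 11.98
tool_pos: [429.2, -290.9, 49.2]
tcp_rot: [3.14, -0.003, -3.042]
ft_force: [-0.3, -0.1, 0.8]
grip_width: -0.1
```

```bash
python3 - <<'E'
from h import *
s=robot.state();print(s['tool_pos'],s['ft_force'])
f=np.array([514.7,-286]);d=np.array([np.cos(.1),np.sin(.1)])
for k in (45,30,11,8): go((*(f-k*d),50),np.radians(5.7))
a=cap('top','p3');b=cap('scene')
def cr(i,x,y,w,h): return cv2.resize(cv2.cvtColor(i[y:y+h,x:x+w],cv2.COLOR_RGB2BGR),(400,300),interpolation=cv2.INTER_CUBIC)
cv2.imwrite('pics/g3.png',np.hstack([cr(np.array(a['pixels']),300,140,100,75),cr(np.array(b['pixels']),220,240,80,60)]))
E
```

```text
[ 429.23190935 -290.91795317   49.2191237 ] [-0.34637865 -0.07024869  0.79368167]
{'x': -0.1013, 'y': -0.009, 'z': -0.0023, 'wx': 0.003, 'wy': -0.004, 'wz': 0.0} dist 41
{'x': -0.1388, 'y': -0.009, 'z': -0.0025, 'wx': 0.003, 'wy': -0.004, 'wz': 0.0} dist 56
{'x': -0.1863, 'y': -0.009, 'z': -0.0026, 'wx': 0.003, 'wy': -0.004, 'wz': 0.0} dist 75
{'x': -0.1938, 'y': -0.009, 'z': -0.0026, 'wx': 0.003, 'wy': -0.004, 'wz': 0.0} dist 78
```

View pics/g3.png

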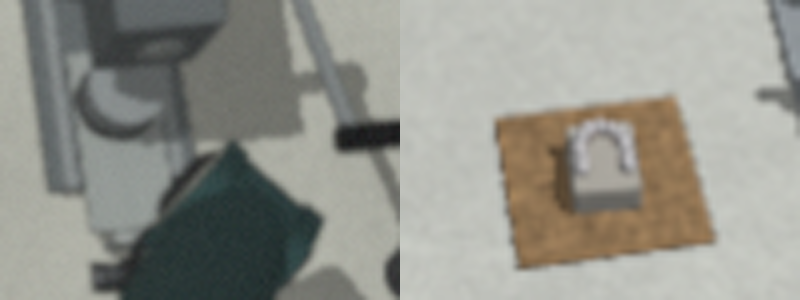

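Request:
{"method": "step_arm", "body": {"motion": [{"x": 0,"y": 0.034,"z": -0.002,"wx": 0,"wy": 0,"wz": 0,"hand": 0},{"x": 0,"y": 0.034,"z": -0.002,"wx": 0,"wy": 0,"wz": 0,"hand": 0},{"x": -0.03,"y": 0.034,"z": -0.002,"wx": 0,"wy": 0,"wz": 0,"hand": 0},{"x": -0.06,"y": 0.034,"z": -0.002,"wx": 0,"wy": 0,"wz": 0,"hand": 0},{"x": -0.09,"y": 0.034,"z": -0.002,"wx": 0,"wy": 0,"wz": 0,"hand": 0},{"x": -0.11,"y": 0.034,"z": -0.002,"wx": 0,"wy": 0,"wz": 0,"hand": 0},{"x": -0.13,"y": 0.034,"z": -0.002,"wx": 0,"wy": 0,"wz": 0,"hand": 0}]}}

```text
clock: 12.67
tool_pos: [482.9, -273.6, 52.9]
tcp_rot: [-3.14, 0.002, -3.041]
ft_force: [-4.4, -0.2, 2.1]
grip_width: 0.4
```

```bash
python3 - <<'E'
from h import *
s=robot.state();print(s['tool_pos'],s['ft_force'])
a=cap('top','p4');b=cap('scene')
def cr(i,x,y,w,h): return cv2.resize(cv2.cvtColor(i[y:y+h,x:x+w],cv2.COLOR_RGB2BGR),(400,300),interpolation=cv2.INTER_CUBIC)
cv2.imwrite('pics/g4.png',np.hstack([cr(np.array(a['pixels']),300,140,100,75),cr(np.array(b['pixels']),90,130,120,90)]))
E
```

```text
[ 482.91035818 -273.55759211   52.9075148 ] [-4.39519024 -0.1658509   2.13148178]
```

View pics/g4.png

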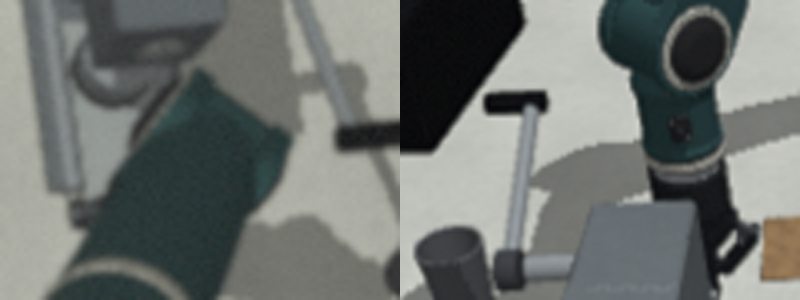

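The cast sits in the middle of the pad (earlier crop). The finger is pushing the tab at 4 N, with the wrist clear of the lever (top crop, link edge 290 against grip 335).

Request:
{"method": "step_arm", "body": {"motion": [{"x": -0.012,"y": 0,"z": 0,"wx": 0,"wy": 0,"wz": 0,"hand": 0},{"x": -0.024,"y": 0,"z": 0,"wx": 0,"wy": 0,"wz": 0,"hand": 0},{"x": -0.036,"y": 0,"z": 0,"wx": 0,"wy": 0,"wz": 0,"hand": 0},{"x": -0.045,"y": 0,"z": 0,"wx": 0,"wy": 0,"wz": 0,"hand": 0},{"x": -0.048,"y": 0,"z": 0,"wx": 0,"wy": 0,"wz": 0,"hand": 0},{"x": -0.048,"y": 0,"z": 0,"wx": 0,"wy": 0,"wz": 0,"hand": 0}]}}

```text
clock: 13.27
tool_pos: [496.7, -272.2, 52.2]
tcp_rot: [3.14, -0.007, -3.043]
ft_force: [-18.7, -0.5, 12.3]
grip_width: -0.1
```

Request:
{"method": "step_arm", "body": {"motion": [{"x": -0.012,"y": 0,"z": 0,"wx": 0,"wy": 0,"wz": 0,"hand": 0},{"x": -0.018,"y": 0,"z": 0,"wx": 0,"wy": 0,"wz": 0,"hand": 0},{"x": -0.018,"y": 0,"z": 0,"wx": 0,"wy": 0,"wz": 0,"hand": 0}]}}

```text
clock: 13.52
tool_pos: [496.4, -272.2, 51.3]
tcp_rot: [3.135, -0.021, -3.046]
ft_force: [-20.6, -0.3, 13.8]
grip_width: 0.1
```

```bash
python3 - <<'E'
from h import *
s=robot.state();print(s['tool_pos'],s['ft_force'])
p=s['tool_pos'];go((430,-280,60));go((430,-280,350));
E
```

```text
[ 496.41133523 -272.20328224   51.30566089] [-20.64080863  -0.30036702  13.79864585]
{'x': 0.1675, 'y': -0.0035, 'z': -0.0183} dist 67
{'x': 0.1825, 'y': 0.0011, 'z': -0.7431} dist 306
```

Request:
{"method": "step_arm", "body": {"motion": [{"x": 0.05,"y": 0,"z": 0,"wx": 0,"wy": 0.03,"wz": 0,"hand": 0},{"x": 0.16,"y": 0,"z": -0.02,"wx": 0,"wy": 0.03,"wz": 0,"hand": 0},{"x": 0.25,"y": 0.1,"z": -0.06,"wx": 0,"wy": 0.03,"wz": 0,"hand": 0},{"x": 0.25,"y": 0.2,"z": -0.2,"wx": 0,"wy": 0.03,"wz": 0,"hand": 0},{"x": 0.25,"y": 0.3,"z": -0.3,"wx": 0,"wy": 0.03,"wz": 0,"hand": 0},{"x": 0.25,"y": 0.3,"z": -0.4,"wx": 0,"wy": 0.03,"wz": 0,"hand": 0},{"x": 0.2,"y": 0.3,"z": -0.5,"wx": 0,"wy": 0.03,"wz": 0,"hand": 0},{"x": 0.2,"y": 0.3,"z": -0.6,"wx": 0,"wy": 0.03,"wz": 0,"hand": 0},{"x": 0.2,"y": 0.3,"z": -0.7,"wx": 0,"wy": 0.03,"wz": 0,"hand": 0},{"x": 0.2,"y": 0.3,"z": -0.8,"wx": 0,"wy": 0.03,"wz": 0,"hand": 0},{"x": 0.2,"y": 0.3,"z": -0.84,"wx": 0,"wy": 0.03,"wz": 0,"hand": 0},{"x": 0.2,"y": 0.3,"z": -0.84,"wx": 0,"wy": 0.03,"wz": 0,"hand": 0}]}}

```text
clock: 14.52
tool_pos: [415.7, -162.1, 396.7]
tcp_rot: [3.138, -0.031, -3.045]
ft_force: [-0.1, -0.6, 0.7]
grip_width: -0.3
```

```bash
python3 - <<'E'
from h import *
s=robot.state();print(s['tool_pos'],s['ft_force'])
a=cap('top','p5')
i=cv2.cvtColor(np.array(a['pixels']),cv2.COLOR_RGB2BGR)
cv2.imwrite('pics/g5.png',cv2.resize(i[140:200,310:410],(800,480),interpolation=cv2.INTER_CUBIC))
m=(i[160:185,375:415].max(2)<62);v,u=np.nonzero(m);print('grip',onz(a,u.mean()+375,v.mean()+160,307))
for x in(505,511): print('expected tab',x,proj(a,(x,-282,80)),((proj(a,(x,-282,80))-[310,140])*8).round())
go((505,-412,345),np.radians(5.7)); go((505,-412,319),np.radians(5.7))
E
```

```text
[ 415.67434325 -162.09273802  396.74817206] [-0.1199458  -0.63828305  0.67603139]
grip [ 505.49586321 -411.02685019  307.        ]
expected tab 505 [333.88791881 187.77629711] [191. 382.]
expected tab 511 [333.8171188  186.11063263] [191. 369.]
{'x': -0.166, 'y': -0.6436, 'z': 0.1206, 'wx': 0.004, 'wy': -0.04, 'wz': -0.004} dist 270
{'x': -0.168, 'y': -0.6439, 'z': 0.1856, 'wx': 0.004, 'wy': -0.04, 'wz': -0.004} dist 276
```

View pics/g5.png

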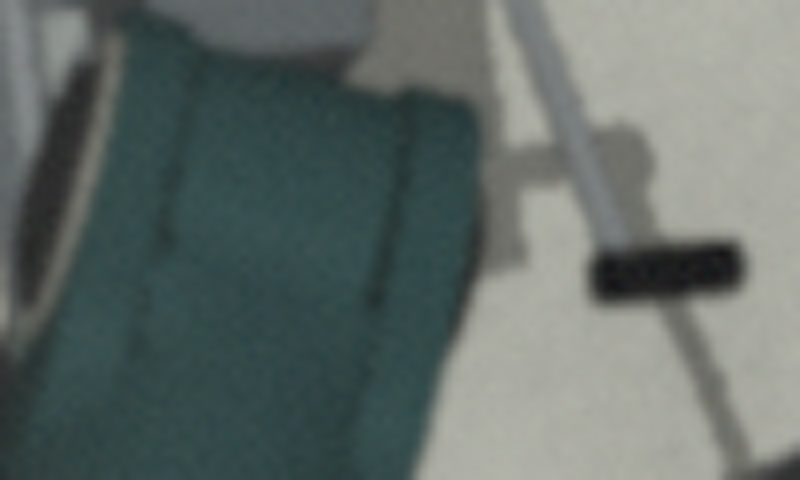

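Request:
{"method": "step_arm", "body": {"motion": [{"x": -0.166,"y": -0.644,"z": 0,"wx": 0,"wy": -0.04,"wz": 0,"hand": 0},{"x": -0.166,"y": -0.644,"z": 0,"wx": 0,"wy": -0.04,"wz": 0,"hand": 0},{"x": -0.166,"y": -0.644,"z": 0,"wx": 0,"wy": -0.04,"wz": 0,"hand": 0},{"x": -0.166,"y": -0.644,"z": 0,"wx": 0,"wy": -0.04,"wz": 0,"hand": 0},{"x": -0.166,"y": -0.644,"z": 0,"wx": 0,"wy": -0.04,"wz": 0,"hand": 0},{"x": -0.166,"y": -0.644,"z": 0,"wx": 0,"wy": -0.04,"wz": 0,"hand": 0},{"x": -0.166,"y": -0.644,"z": 0,"wx": 0,"wy": -0.04,"wz": 0,"hand": 0},{"x": -0.166,"y": -0.644,"z": 0.05,"wx": 0,"wy": -0.04,"wz": 0,"hand": 0},{"x": -0.166,"y": -0.644,"z": 0.1,"wx": 0,"wy": -0.04,"wz": 0,"hand": 0},{"x": -0.166,"y": -0.644,"z": 0.12,"wx": 0,"wy": -0.04,"wz": 0,"hand": 0},{"x": -0.166,"y": -0.644,"z": 0.12,"wx": 0,"wy": -0.04,"wz": 0,"hand": 0},{"x": -0.166,"y": -0.644,"z": 0.12,"wx": 0,"wy": -0.04,"wz": 0,"hand": 0}]}}

```text
clock: 15.57
tool_pos: [505.4, -411.8, 345.2]
tcp_rot: [3.138, -0.0, -3.045]
ft_force: [-0.2, 0.5, 0.3]
grip_width: 0.2
```

```bash
python3 - <<'E'
from h import *
s=robot.state();print(s['tool_pos'],s['ft_force'])
a=cap('top','p6')
i=cv2.cvtColor(np.array(a['pixels']),cv2.COLOR_RGB2BGR)
cv2.imwrite('pics/g6.png',cv2.resize(i[140:215,300:400],(800,600),interpolation=cv2.INTER_CUBIC))
d=np.array([np.cos(.1),np.sin(.1)]);piv=np.array([505.5,-411])+154*d
for t in(0,.2,.436,.65,.82,.85):
  k=np.radians(25)-t; go((*(piv-170*np.cos(k)*d),235+170*np.sin(k)+11),np.radians(5.7))
E
```

```text
[ 505.39421185 -411.83714169  345.18907015] [-0.17152493  0.52630962  0.26263573]
{'x': 0.0003, 'y': 0.0026, 'z': 0.0708, 'wx': 0.003, 'wy': 0.001, 'wz': -0.004} dist 28
{'x': 0.0284, 'y': 0.0023, 'z': 0.1509, 'wx': 0.003, 'wy': 0.001, 'wz': -0.004} dist 61
{'x': 0.0403, 'y': 0.002, 'z': 0.2502, 'wx': 0.003, 'wy': 0.001, 'wz': -0.004} dist 101
{'x': 0.0307, 'y': 0.0018, 'z': 0.3405, 'wx': 0.003, 'wy': 0.001, 'wz': -0.004} dist 137
{'x': 0.0096, 'y': 0.0017, 'z': 0.4095, 'wx': 0.003, 'wy': 0.001, 'wz': -0.004} dist 164
{'x': 0.0046, 'y': 0.0017, 'z': 0.4212, 'wx': 0.003, 'wy': 0.001, 'wz': -0.004} dist 169
```

View pics/g6.png

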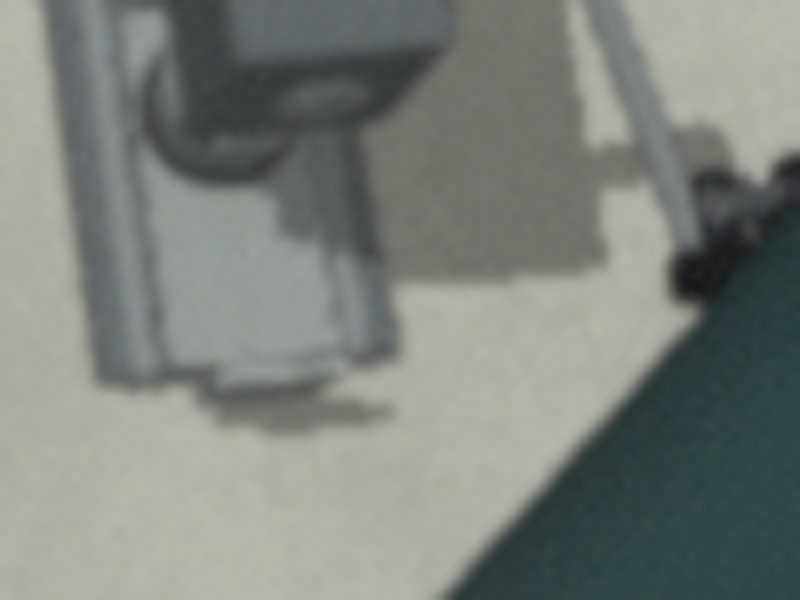

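Carriage in: the tab top is at crop (275,375), about x 508 mm, where the push stalled. Now the lever.

Request:
{"method": "step_arm", "body": {"motion": [{"x": 0,"y": 0.002,"z": 0.04,"wx": 0,"wy": 0,"wz": 0,"hand": 0},{"x": 0.002,"y": 0.002,"z": 0.07,"wx": 0,"wy": 0,"wz": 0,"hand": 0},{"x": 0.015,"y": 0.002,"z": 0.11,"wx": 0,"wy": 0,"wz": 0,"hand": 0},{"x": 0.028,"y": 0.002,"z": 0.15,"wx": 0,"wy": 0,"wz": 0,"hand": 0},{"x": 0.036,"y": 0.002,"z": 0.2,"wx": 0,"wy": 0,"wz": 0,"hand": 0},{"x": 0.04,"y": 0.002,"z": 0.25,"wx": 0,"wy": 0,"wz": 0,"hand": 0},{"x": 0.038,"y": 0.002,"z": 0.29,"wx": 0,"wy": 0,"wz": 0,"hand": 0},{"x": 0.031,"y": 0.002,"z": 0.34,"wx": 0,"wy": 0,"wz": 0,"hand": 0},{"x": 0.024,"y": 0.002,"z": 0.37,"wx": 0,"wy": 0,"wz": 0,"hand": 0},{"x": 0.016,"y": 0.002,"z": 0.39,"wx": 0,"wy": 0,"wz": 0,"hand": 0},{"x": 0.01,"y": 0.002,"z": 0.41,"wx": 0,"wy": 0,"wz": 0,"hand": 0},{"x": 0.01,"y": 0.002,"z": 0.41,"wx": 0,"wy": 0,"wz": 0,"hand": 0}]}}

```text
clock: 16.62
tool_pos: [500.9, -412.9, 182.6]
tcp_rot: [3.141, 0.0, -3.046]
ft_force: [-3.5, -0.7, 5.8]
grip_width: 0.0
```

Request:
{"method": "step_arm", "body": {"motion": [{"x": -0.002,"y": 0,"z": 0.008,"wx": 0,"wy": 0,"wz": 0,"hand": 0},{"x": -0.003,"y": 0,"z": 0.016,"wx": 0,"wy": 0,"wz": 0,"hand": 0},{"x": -0.003,"y": 0,"z": 0.016,"wx": 0,"wy": 0,"wz": 0,"hand": 0}]}}

```text
clock: 16.87
tool_pos: [502.0, -413.1, 179.7]
tcp_rot: [3.141, 0.001, -3.046]
ft_force: [-7.0, 5.4, 18.4]
grip_width: -0.1
```

Request:
{"method": "step_arm", "body": {"motion": [{"x": 0,"y": 0,"z": 0.006,"wx": 0,"wy": 0,"wz": 0,"hand": 0},{"x": 0,"y": 0,"z": 0.008,"wx": 0,"wy": 0,"wz": 0,"hand": 0},{"x": 0,"y": 0,"z": 0.008,"wx": 0,"wy": 0,"wz": 0,"hand": 0}]}}

```text
clock: 17.12
tool_pos: [501.9, -413.1, 180.2]
tcp_rot: [3.14, 0.003, -3.045]
ft_force: [-7.3, 6.4, 17.9]
grip_width: -0.1
```

Firm stop. I follow the lever back up on its arc, then clear it.

Request:
{"method": "step_arm", "body": {"motion": [{"x": 0.006,"y": 0,"z": -0.02,"wx": 0,"wy": 0,"wz": 0,"hand": 0},{"x": 0.02,"y": 0,"z": -0.07,"wx": 0,"wy": 0,"wz": 0,"hand": 0},{"x": 0.029,"y": 0,"z": -0.12,"wx": 0,"wy": 0,"wz": 0,"hand": 0},{"x": 0.031,"y": 0,"z": -0.16,"wx": 0,"wy": 0,"wz": 0,"hand": 0},{"x": 0.029,"y": 0,"z": -0.2,"wx": 0,"wy": 0,"wz": 0,"hand": 0},{"x": 0.02,"y": 0,"z": -0.26,"wx": 0,"wy": 0,"wz": 0,"hand": 0},{"x": 0.008,"y": 0,"z": -0.3,"wx": 0,"wy": 0,"wz": 0,"hand": 0},{"x": 0,"y": 0,"z": -0.34,"wx": 0,"wy": 0,"wz": 0,"hand": 0},{"x": 0,"y": 0,"z": -0.42,"wx": 0,"wy": 0,"wz": 0,"hand": 0},{"x": 0,"y": 0.1,"z": -0.5,"wx": 0,"wy": 0,"wz": 0,"hand": 0},{"x": 0.05,"y": 0.2,"z": -0.52,"wx": 0,"wy": 0,"wz": 0,"hand": 0},{"x": 0.15,"y": 0.3,"z": -0.52,"wx": 0,"wy": 0,"wz": 0,"hand": 0}]}}

```text
clock: 18.12
tool_pos: [451.4, -315.2, 389.4]
tcp_rot: [-3.14, 0.008, -3.041]
ft_force: [1.0, 1.3, 0.1]
grip_width: 0.1
```

Request:
{"method": "step_arm", "body": {"motion": [{"x": 0.1,"y": 0.4,"z": 0,"wx": 0,"wy": 0,"wz": 0,"hand": 0},{"x": 0.1,"y": 0.5,"z": 0,"wx": 0,"wy": 0,"wz": 0,"hand": 0},{"x": 0.1,"y": 0.5,"z": 0,"wx": 0,"wy": 0,"wz": 0,"hand": 0},{"x": 0.1,"y": 0.5,"z": 0,"wx": 0,"wy": 0,"wz": 0,"hand": 0},{"x": 0.1,"y": 0.5,"z": 0,"wx": 0,"wy": 0,"wz": 0,"hand": 0},{"x": 0.1,"y": 0.5,"z": 0,"wx": 0,"wy": 0,"wz": 0,"hand": 0},{"x": 0.1,"y": 0.5,"z": 0,"wx": 0,"wy": 0,"wz": 0,"hand": 0}]}}

```text
clock: 18.7
tool_pos: [391.5, -118.5, 389.8]
tcp_rot: [-3.14, 0.01, -3.037]
ft_force: [0.9, 0.1, 0.2]
grip_width: 0.3
```

```bash
python3 - <<'E'
from h import *
s=robot.state();print(s['clock'],s['tool_pos'],s['ft_force'])
a=cap('top','f_top');b=cap('scene','f_scene')
A=cv2.imread('pics/f_top.png');B=cv2.imread('pics/f_scene.png')
r=lambda i:cv2.resize(i,(800,600),interpolation=cv2.INTER_CUBIC)
cr=lambda i,x,y,w,h:cv2.resize(i[y:y+h,x:x+w],(400,300),interpolation=cv2.INTER_CUBIC)
cv2.imwrite('pics/f.png',np.vstack([np.hstack([cr(A,140,125,140,105),cr(A,280,100,150,112)]),np.hstack([cr(B,230,190,160,120),cr(B,90,140,130,98)])]))
i=A[160:185,375:415].max(2)<62;v,u=np.nonzero(i);print('grip',onz(a,u.mean()+375,v.mean()+160,307))
E
```

```text
18.7 [ 391.46945234 -118.50221491  389.79096566] [0.87289067 0.14222478 0.21405148]
grip [ 505.49586321 -411.02685019  307.        ]
```

View pics/f.png

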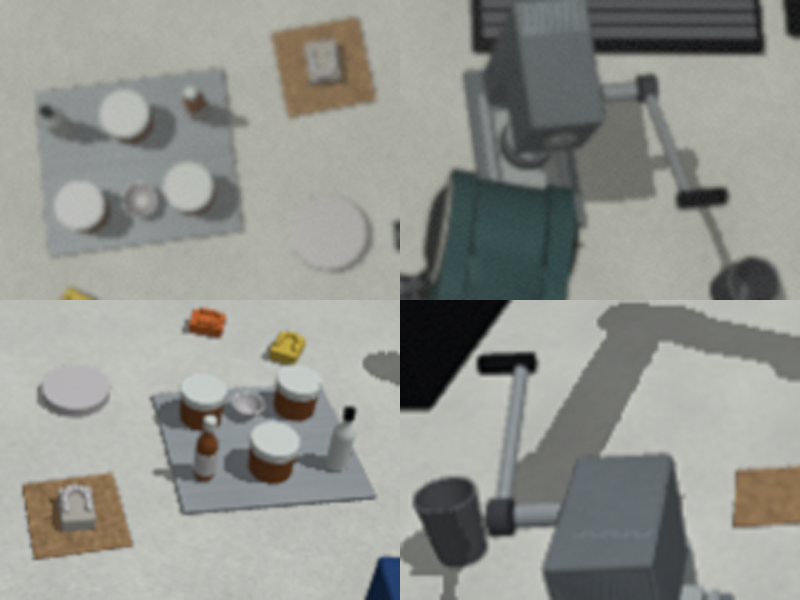

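Final view:
- The cast is upright near the pad's centre (top crop (322,62)).
- All three lids are flat on their jars.
- The lever is back at rest, its grip at the starting pixel.
- The items to be left alone that are in view look unmoved.

```bash
python3 -c "
from h import *
print(robot.state()['qd'].round(3)); print(order.sign_off())"
```

```text
[ 0.013  0.018  0.014 -0.007 -0.001  0.001 -0.002]
the job is handed in; nothing more can be done
None
```

I've finished the job and handed it in at about 18.8 s of the 72 s; no verdict came back.

- **Cast:** I lifted it off jar_a and set it down on the far cork pad. The final pictures show it upright near the pad's centre.
- **Jar lids:** I pressed all three. Each stalled with the lid top at 62.7 to 63.0 mm, against 63 mm for fully home, at 12 to 39 N. The 39 N was on the jar at (504, 175), harder than I intended.
- **Carriage:** I pushed it in until it stalled at about 20 N. The tab was then at x ≈ 508 mm. That is about 7 mm short of my first estimate, but it agrees with the measured grip position and the later top picture.
- **Lever:** I swung it down to a firm stop at about 0.83 rad (about 18 N) and followed it back up. Its grip is at the same pixel as at the start.

**Not checked:** I did not see the tin's lid directly, so its being home is inferred from the lever stop. The tab could not be seen in the last picture because the arm was in the way. The dropper, vial, dish, blank and beaker look unmoved by eye; the wrench and powder jar were not in my final crops.

One move call was refused early on because of missing keys, and nothing moved.

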